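Shift the gated selector of an extraction unit into its third slot

TASK

On the cream extraction unit, push the selector lever through its H-shaped gate into the third slot: bring it into the cross channel, across to the right-hand leg (as seen from the unit's front, where the robot stands), then forward, away from the robot, fully home; finish with the hand clear. Push it steadily with shut fingertips or the outside of the fingers, without gripping or forcing the knob, and never let it go into the fourth slot (right-hand leg, towards the robot). Leave the two capped tubes, the vial and the amber bottle standing where they are.

Things in the scene. Friction and masses are not known exactly. Their poses are not given: they have to be found in the camera images.
- unit: Fixed cream bench-top housing, 260 (x) by 400 (y) mm, flat deck 110 mm above the table, with a 30 mm high, 50 mm wide ridge along its far edge (top at 140 mm). Origin: centre of its underside, on the table; x points from its front (the robot's side) to its back = 'forward', y to its left, z up. The unit's place and yaw vary. The lever's pivot lies in this frame at (-20, -60, 50) mm. A tube block (165 x 50 mm, top at 160 mm) stands on the deck centred at (-30, 145) mm.
- gate_centre (a point): Centre of the H gate at the top of its steel plate, in the unit's frame at (-20, -60, 128) mm. The plate is 90 (x) by 80 (y) by 8 mm, its axes the unit's axes. Two legs, each a 14 mm wide slot along x, at y = +18 (left) and y = -18 mm (right), reaching 30 mm from the centre both ways, joined by a cross channel 18 mm wide along y through the centre. Slots: first = left forward (+x), second = left back, third = right forward, fourth = right back.
- lever: Selector lever: 10 mm steel rod with a black round knob on top (30 mm across, 40 mm tall, 145 to 185 mm from the pivot). Origin at the pivot, inside the housing 50 mm above the table; z along the lever to the knob. Upright, the knob spans 195 to 235 mm above the table. Stays where left; about 2 N at the knob moves it. Stops and gate are rigid; over 30 N from the fingers, or a pinch, is forcing it.
- knob (a point): Centre of the knob, 165 mm from the pivot along the lever. In the unit's frame relative to the pivot it lies at 165 mm times (sin f, -sin a cos f, cos a cos f), with a = lever_across and f = lever_forward. Its travel is about 47 mm each way in x and 36 to 40 mm each way in y.
- lever_across (a joint): Sideways tilt of the lever, rad: 0 upright, positive to the right (unit's -y), about -0.22 in the left leg and +0.22 in the right leg; stops at -0.245 and +0.245. It can change sides only while the lever is in the cross channel. Starts in the left leg.
- lever_forward (a joint): Fore-and-aft tilt of the lever, rad: 0 in the middle of the cross channel, positive forward (unit's +x, away from its front); the channel leaves it free within about +-0.05 while crossing; stops at -0.29 and +0.29 (fully home in a back or a forward slot). Starts anywhere between -0.27 and 0.27, so in the first slot, the second or between.
- tube_near: Bystander: loose glass tube with a teal cap, 28 mm across, 84 mm tall, standing in the tube block's hole nearest the front; origin at its foot. Its top is 202 mm above the table.
- tube_far: Bystander: the same kind of tube in the block's hole nearest the back; origin at its foot.
- vial: Bystander: loose small white-capped vial, 24 mm across, 45 mm tall, on the deck's front right corner; origin at its foot.
- amber_bottle: Bystander: loose amber bottle, 68 mm across, 140 mm tall, on the table to the right of the unit; origin at its foot.

How it is judged:
By the outcome, as a careful person would: the job done as asked, in the order asked, and still so for the second after the job is handed in, with the robot touching nothing.
It also fails if it takes over 64 s, if anything falls off the work surface, if the arm or the gripper's body presses on something with over 40 N, if the wrist force passes 120 N, or if a joint passes its speed limit or range.

ROBOT

A 7-joint arm with a two-finger parallel gripper is mounted at the origin on the work surface. World frame = base frame: x ahead of the robot, y to its left, z up, the work surface at z = 0. Lengths are in m, angles in rad, forces in N, time in s.
With the tool pointing down it reaches from about 0.35 to 0.9 m from the base axis. Payload 8.1 kg.
Tool frame: the origin (TCP) lies at the centre of the arm's flange, where the gripper is bolted on; the fingertips stand 178 mm ahead of it and the grasp point (between the pads) lies 159 mm ahead of it; z points along the fingers, y is the line along which they close (so a half turn about z gives the same grasp; the last joint's range is limited). The gripper opens to 92 mm and grips with 3 to 60 N. Pads are 19 mm wide; open, the fingers measure 130 mm over their backs; the gripper's body (75 mm by 190 mm) begins 47 mm behind the grasp point.
Start: joints at [-1.284, 0.434, 0.025, 1.573, -0.012, 1.134, -0.075], TCP at [0.238, 0.578, 0.405] pointing down, gripper open.
Joint ranges: [-2.62, 2.62], [-0.44, 2.09], [-1.27, 1.32], [0.08, 2.57], [-1.32, 4.46], [0.12, 2], [-2.74, 2.74]. Speed limits (rad/s): [2.22, 2.22, 3.01, 3.01, 3.14, 3.14, 3.14].

INTERFACE

Orientations are given as a rotation vector (axis times angle).
In Python, from cell import arm gives the robot as it stands. The module is installed in compiled form; this text tells all that it offers.
- The arm moves only by the shell command python3 -m inch 'ROWS' [FORCE]. ROWS is text: rows parted by semicolons, each of 5 numbers parted by spaces: the shift along the tool's x, y, z in m, then the turn about the tool's z in rad, then the finger opening in m, from 0 to 0.0918. In form: x y z roll fingers; .... A call has 1 to 5 rows; each row is the pose to reach, as a shift and turn from the pose commanded when the call began, along the tool's axes at that moment; what a row does not reach only later rows make up. A row lasts 1/10 s, in which the tool goes at most 50 mm and 8.59 degrees, less where a joint would pass 70% of its speed; a pose out of reach is approached as far as the arm can. A call with a gripper value outside its range is refused whole. The fingers move at their own pace and stop on an object; FORCE is the grip in N (left out, the last holds). Time passes only in rows, so rows that repeat a pose let the fingers close. It gives the time, the measured TCP pose, the force, the opening and the grip force at its end, in the units of the state.
- arm.observe(): the state, without advancing time (a new reading comes with each control period).
- arm.get_image(name): name is "side" or "top" or "wrist"; returns the picture (480x640x3 uint8, red, green, blue); there is no depth.
- arm.get_calibration(name): a dict with "intrinsics" (3x3 intrinsics, pixels), "distortion" ([k1, k2, p1, p2, k3] as OpenCV has them; the pictures are not rectified), "pose" (4x4, takes a point from camera to world coordinates). Camera axes: x right, y up, looking along -z (the intrinsics and any distortion apply to the point x, -y, -z); pixel columns grow to the right and rows downward; lengths in m; the calibration is good to about 2 mm. A picture is of the moment at which its call begins: read the wrist's pose just before it. get_calibration takes no time and is no camera call; for the wrist camera it gives the pose at the moment of the call.
- arm.sign_off(): hands the job in; it is judged then, once.
Trained networks look in the newest picture that a camera, given by its name, has taken for a name from the list of things; names that differ only in an ending like _2 or _b are one class to them, and where a whole thing is asked for, a point or a joint stands for the part that bears it (a point fixed in the world has none). Each returns a list of dicts, best first, with "conf" (0 to 1); they miss things now and then, are a little off and sometimes report something else, mostly with a low value. They report only what shows in the picture. A call takes as long as a camera call.
- arm.look_for(camera, query): "point" ([row, column] in pixels, amid what is visible of it).
- arm.silhouettes(camera, query): "region" (480x640 bool, what is visible of it) and "point" ([row, column] in pixels, amid what is visible of it).
- arm.place_of(camera, query): "point" ([row, column] in pixels: a listed point, or the origin of a listed thing).
The state is a dict: "clock": time; "joints": joint angles; "dq": joint speeds; "joint_efforts": joint torques, N m; "position": TCP position; "ee_rot": TCP orientation; "force": force on the tool from outside, world axes, zero at the start; "ft_torque": the same for the moment, N m; "width": opening from 0.0 (shut) to 1.0 (fully open); "gripper_force": force on a finger pad.
Only numpy, scipy, OpenCV 4.12 (cv2) and the standard library are available. Lean on these libraries where they do the work, as an engineer would, in place of code of your own. Each camera call takes 0.05 s, during which the arm holds its last target. There are 200 camera calls.

## Working session

There is one attempt and no reset: what is moved stays moved. The work goes in short steps, Python scripts to look and compute and a shell command to move; the robot and the scene stay as the last step left them, time stands still between calls to the robot, and variables do not carry over. Pictures are saved under pics/ and viewed, at most 10 in all, crops included, and the job is handed in when it is done.

```bash
mkdir -p pics; cat > h.py <<'E'
import numpy as np, cv2
from cell import arm
from scipy.spatial.transform import Rotation as R
def ray(cam,pt):
    c=arm.get_calibration(cam);P=np.array(c["pose"])
    u=cv2.undistortPoints(np.array([[[pt[1],pt[0]]]],float),np.array(c["intrinsics"]),np.array(c["distortion"]))[0,0]
    d=P[:3,:3]@np.array([u[0],-u[1],-1.]);return P[:3,3],d/np.linalg.norm(d)
def atz(cam,pt,z):
    o,d=ray(cam,pt);return o+d*(z-o[2])/d[2]
def proj(cam,X):
    c=arm.get_calibration(cam);P=np.array(c["pose"])
    p=(np.atleast_2d(X)-P[:3,3])@P[:3,:3]*np.array([1,-1,-1])
    return cv2.projectPoints(p,np.zeros(3),np.zeros(3),np.array(c["intrinsics"]),np.array(c["distortion"]))[0][:,0]
def tri(r):
    A=np.zeros((3,3));b=np.zeros(3)
    for o,d in r:
        M=np.eye(3)-np.outer(d,d);A+=M;b+=M@o
    X=np.linalg.solve(A,b);return X,[np.linalg.norm((np.eye(3)-np.outer(d,d))@(X-o)) for o,d in r]
E
python3 - <<'E'
from h import *
np.set_printoptions(precision=4,suppress=True)
s=arm.observe();print(s)
ims=[]
for c in("side","top"):
    im=arm.get_image(c);cv2.imwrite(f"pics/{c}0.png",im[:,:,::-1])
    print(c,np.array(arm.get_calibration(c)["pose"])[:3,3])
    for q in("unit","gate_centre","knob","tube_near","tube_far","vial","amber_bottle"):
        print(c,q,[(np.round(d["point"],1).tolist(),round(d["conf"],2)) for d in arm.place_of(c,q)[:3]])
E
```

```text
{'clock': 0.0, 'joints': array([-1.2836,  0.4352,  0.025 ,  1.5741, -0.0116,  1.134 , -0.0751]), 'dq': array([ 0.0001, -0.0002, -0.0001, -0.0011, -0.0013, -0.0013, -0.0002]), 'joint_efforts': array([ -0.0006, -66.7827,   0.9842, -31.446 ,  -0.0606,   0.0428,
         0.0002]), 'position': array([0.2374, 0.5779, 0.4039]), 'ee_rot': array([-0.6085, -3.0819,  0.0025]), 'force': array([ 0.0348, -0.562 ,  0.3942]), 'ft_torque': array([0.0694, 0.0086, 0.0061]), 'gripper_force': 0.0, 'width': 1.0004267017636457}
side [ 0.2365 -0.4629  0.6825]
side unit [([338.9, 335.9], 0.92)]
side gate_centre [([315.7, 361.3], 0.74)]
side knob [([255.9, 343.7], 0.63)]
side tube_near [([281.6, 229.0], 0.87)]
side tube_far []
side vial [([394.9, 400.8], 0.61)]
side amber_bottle [([413.8, 493.2], 0.55)]
top [ 0.4214 -0.0054  0.9599]
top unit [([258.4, 358.1], 0.68)]
top gate_centre [([245.7, 392.9], 0.67)]
top knob [([237.9, 374.7], 0.9)]
top tube_near [([314.7, 295.3], 0.73), ([256.3, 359.6], 0.19)]
top tube_far [([237.8, 373.6], 0.61), ([257.5, 281.2], 0.54)]
top vial [([262.4, 462.2], 0.56)]
top amber_bottle [([196.6, 475.2], 0.83)]
```

```bash
python3 - <<'E'
from h import *
np.set_printoptions(precision=4,suppress=True)
for n,s,t,z in(("unit",[338.9,335.9],[258.4,358.1],0),("gate",[315.7,361.3],[245.7,392.9],.128),("knob",[255.9,343.7],[237.9,374.7],.21),("near",[281.6,229],[314.7,295.3],.118),("vial",[394.9,400.8],[262.4,462.2],.11),("amber",[413.8,493.2],[196.6,475.2],0)):
    print(n,*tri([ray("side",s),ray("top",t)]),"plane",atz("side",s,z),atz("top",t,z))
print("far",atz("top",[257.5,281.2],.118))
# plate and block corners of yaw via top image: view
im=np.hstack([cv2.imread("pics/side0.png")[120:480,130:530],cv2.imread("pics/top0.png")[80:440,200:600]])
cv2.imwrite("pics/both0.png",im)
E
```

```text
unit [ 0.5483 -0.0537  0.0121] [np.float64(0.0024784798730367805), np.float64(0.0024784798730368507)] plane [ 0.5563 -0.0473 -0.    ] [ 0.5477 -0.0532  0.    ]
gate [ 0.553  -0.1106  0.1234] [np.float64(0.0006436882120736532), np.float64(0.0006436882120737492)] plane [ 0.551  -0.1137  0.128 ] [ 0.5517 -0.1097  0.128 ]
knob [ 0.5512 -0.0701  0.2138] [np.float64(0.0007314708057526373), np.float64(0.0007314708057526565)] plane [ 0.553  -0.0667  0.21  ] [ 0.5525 -0.0708  0.21  ]
near [0.4332 0.0684 0.1198] [np.float64(0.001882594440206753), np.float64(0.001882594440206836)] plane [0.4321 0.0708 0.118 ] [0.435  0.0678 0.118 ]
vial [ 0.5197 -0.2352  0.1085] [np.float64(0.00043645549633084907), np.float64(0.0004364554963307539)] plane [ 0.5186 -0.2357  0.11  ] [ 0.5199 -0.2351  0.11  ]
amber [ 0.6654 -0.299   0.0024] [np.float64(0.004389198606708673), np.float64(0.004389198606708892)] plane [ 0.6625 -0.2966  0.    ] [ 0.6699 -0.3025  0.    ]
far [0.5382 0.0916 0.118 ]
```

View pics/both0.png

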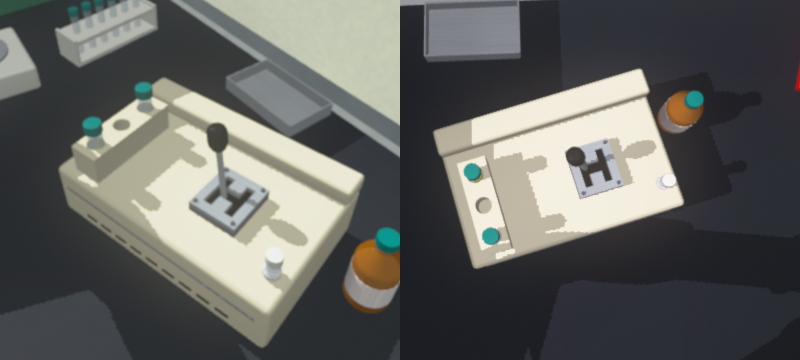

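The unit is yawed about +16°. The knob is over the left leg near the middle, at top-crop pixel (575,156). Next I refine the unit pose from its corners.

```bash
python3 - <<'E'
from h import *
from scipy.optimize import least_squares
np.set_printoptions(precision=4,suppress=True)
mods=[((-.13,.2,.11),(348,275)),((-.13,-.2,.11),(285,483)),((.13,.2,.14),(211,235)),((.13,-.2,.14),(150,441))]
pts=[(np.array(m[:2]),atz("top",p,m[2])[:2],1) for m,p in mods]
pts+=[(np.array([-.02,-.06]),np.array([.5522,-.1103]),2)]
def f(v):
    c,s=np.cos(v[2]),np.sin(v[2]);Rm=np.array([[c,-s],[s,c]])
    return np.concatenate([w*(Rm@m+v[:2]-q) for m,q,w in pts])
r=least_squares(f,[.55,-.05,.28]);v=r.x;print(v,np.degrees(v[2]));print(r.fun.reshape(-1,2))
c,s=np.cos(v[2]),np.sin(v[2]);Rm=np.array([[c,-s],[s,c]])
g=Rm@[-.02,-.06]+v[:2];print("gate",g)
for k in([.5512,-.0701],):
    d=Rm.T@(np.array(k)-g);print("knob rel unit",d,"f",np.arcsin(d[0]/.165))
for n,p in(("near",[.4338,.068]),("far",[.538,.0916]),("vial",[.52,-.2352]),("amber",[.6654,-.299])): print(n,Rm.T@(np.array(p)-v[:2]))
print(R.from_rotvec(arm.observe()["ee_rot"]).as_matrix())
im=cv2.imread("pics/top0.png")
H=[(x,y,.128) for x,y in((.03,.018),(-.03,.018),(.03,-.018),(-.03,-.018),(.045,.04),(.045,-.04),(-.045,.04),(-.045,-.04),(0,0))]
for c_ in("top","side"):
    im=cv2.imread(f"pics/{c_}0.png")
    P=np.array([np.r_[Rm@[x,y]+g,z] for x,y,z in H]); P=np.vstack([P,[.5512,-.0701,.2138]])
    for q in proj(c_,P): cv2.circle(im,tuple(int(round(a)) for a in q),1,(0,0,255),-1)
    u=np.round(proj(c_,P)[8]).astype(int); cr=im[u[1]-90:u[1]+60,u[0]-70:u[0]+70]
    cv2.imwrite(f"pics/c_{c_}.png",cv2.resize(cr,(375,400),interpolation=2))
cv2.imwrite("pics/chk.png",np.hstack([cv2.imread("pics/c_top.png"),cv2.imread("pics/c_side.png")]))
E
```

```text
[ 0.5531 -0.0481  0.2643] 15.141454908384945
[[-0.0024  0.0053]
 [ 0.0017 -0.0062]
 [ 0.0041  0.0074]
 [ 0.0078 -0.0025]
 [-0.0056 -0.002 ]]
gate [ 0.5494 -0.1113]
knob rel unit [0.0125 0.0393] f 0.07568748749362633
near [-0.0848  0.1433]
far [0.022  0.1388]
vial [-0.0808 -0.1719]
amber [ 0.0429 -0.2715]
[[-0.925   0.3801  0.    ]
 [ 0.3801  0.925   0.0001]
 [-0.      0.0001 -1.    ]]
```

View pics/chk.png

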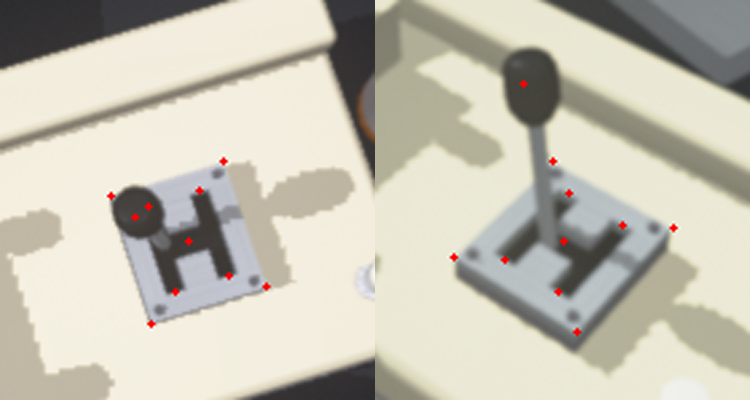

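The fit holds: the overlay lands on the gate and the plate to 2–3 mm. The lever is in the left leg, about 12 mm forward. I'll shut the fingers, raise the hand and move it beyond the knob.

```bash
python3 -m inch '-0.02 -0.015 -0.03 0 0; -0.055 -0.043 -0.05 0 0; -0.093 -0.072 -0.05 0 0; -0.131 -0.101 -0.05 0 0; -0.168 -0.13 -0.05 0 0'
python3 -m inch '-0.038 -0.029 0 0 0; -0.076 -0.058 0 0 0; -0.114 -0.088 0 0 0; -0.152 -0.117 0 0 0; -0.19 -0.147 0 0 0'
python3 -m inch '-0.038 -0.029 0 0 0; -0.076 -0.058 0 0 0; -0.114 -0.088 0 0 0; -0.152 -0.117 0 0 0; -0.19 -0.147 0 0 0'
python3 -m inch '-0.015 -0.012 0 0.14 0; -0.03 -0.024 0 0.28 0; -0.03 -0.024 0 0.42 0; -0.03 -0.024 0 0.56 0; -0.03 -0.024 0 0.7 0'
python3 -m inch '0 0 0 0.11 0; 0 0 0 0.218 0; 0 0 0 0.218 0; 0 0 0 0.218 0'
cat >> h.py <<'E'
Y=.2643;G=np.array([.5494,-.1113]);RM=np.array([[np.cos(Y),-np.sin(Y)],[np.sin(Y),np.cos(Y)]])
def st():
    s=arm.observe();M=R.from_rotvec(s["ee_rot"]).as_matrix();tip=s["position"]+M[:,2]*.178
    f=s["force"];print("t",round(s["clock"],2),"tip gate-frame mm",np.round(1e3*RM.T@(tip[:2]-G),1),"z",round(tip[2]*1e3,1),"yaw err deg",round(np.degrees(np.arctan2(M[1,1],M[0,1])-Y),2),"F unit",np.round(np.r_[RM.T@f[:2],f[2]],1),"w",round(s["width"],3))
def knob():
    rs=[]
    for c in("side","top"):
        arm.get_image(c);d=arm.place_of(c,"knob")
        if d: rs.append(ray(c,d[0]["point"]));print(c,np.round(d[0]["point"],1),round(d[0]["conf"],2))
    if len(rs)==2:
        X,e=tri(rs);k=RM.T@(X[:2]-G);print("knob gate mm",np.round(1e3*k,1),"z",round(X[2]*1e3,1),"res",np.round(np.array(e)*1e3,1),"f",round(np.arcsin(k[0]/.165),3),"a",round(-np.arcsin(k[1]/.165),3))
E
python3 -c "from h import *;st()"
```

```text
clock: 1.3
position: [0.3443, 0.3922, 0.4551]
ee_rot: [0.609, 3.082, 0.001]
force: [1.3, -0.7, 0.5]
width: 0.611
gripper_force: 0.0
clock: 1.8
position: [0.464, 0.184, 0.4551]
ee_rot: [0.608, 3.082, 0.001]
force: [0.7, 0.6, -0.0]
width: 0.178
gripper_force: 0.0
clock: 2.3
position: [0.5839, -0.024, 0.455]
ee_rot: [0.608, 3.082, 0.001]
force: [0.4, 1.2, -0.3]
width: 0.005
gripper_force: 0.0
clock: 2.8
position: [0.6019, -0.0561, 0.4547]
ee_rot: [-1.637, -2.681, -0.0]
force: [0.1, -0.2, -0.5]
width: 0.005
gripper_force: 0.0
clock: 3.2
position: [0.6019, -0.0558, 0.4547]
ee_rot: [1.907, 2.497, -0.0]
force: [0.7, -0.8, 0.4]
width: 0.007
gripper_force: 0.0
t 3.2 tip gate-frame mm [65.1 39.8] z 276.7 yaw err deg 0.12 F unit [ 0.5 -0.9  0.4] w 0.007
```

```bash
python3 -m inch '0 0 0.03 0 0; 0 0 0.06 0 0; 0 0 0.076 0 0; 0 0 0.076 0 0'
python3 -m inch '0 -0.005 0 0 0; 0 -0.01 0 0 0; 0 -0.014 0 0 0; 0 -0.018 0 0 0; 0 -0.021 0 0 0'
python3 -m inch '0 -0.002 0 0 0; 0 -0.004 0 0 0; 0 -0.006 0 0 0; 0 -0.008 0 0 0; 0 -0.008 0 0 0'
python3 - <<'E'
from h import *
st();knob()
a,b=[cv2.imread(p) for p in("pics/side0.png","pics/top0.png")]
a=arm.get_image("side")[150:400,230:480,::-1];b=arm.get_image("top")[120:370,270:520,::-1]
cv2.imwrite("pics/b1.png",cv2.resize(np.hstack([a,b]),(800,400)))
E
```

```text
clock: 3.6
position: [0.6011, -0.0557, 0.3765]
ee_rot: [-1.906, -2.493, 0.004]
force: [-0.4, -0.1, 1.0]
width: 0.003
gripper_force: 0.0
clock: 4.1
position: [0.5817, -0.0615, 0.3796]
ee_rot: [1.91, 2.492, 0.003]
force: [2.4, 0.8, 1.4]
width: 0.003
gripper_force: 1.1
clock: 4.6
position: [0.5736, -0.0636, 0.3787]
ee_rot: [-1.911, -2.493, 0.0]
force: [1.6, 0.1, 0.6]
width: 0.004
gripper_force: 0.8
t 4.6 tip gate-frame mm [35.8 39.8] z 200.7 yaw err deg -0.09 F unit [ 1.6 -0.3  0.6] w 0.004
side [261.7 339.6] 0.94
```

View pics/b1.png

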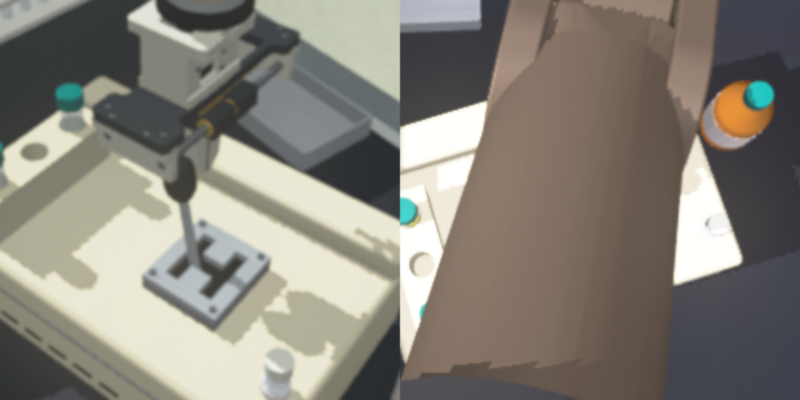

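The side view shows the lever in the left leg, with the knob at about pixel (181,178) and the hand just beyond it. The force is about 2 N. Next I estimate f from the side ray.

```bash
cat >> h.py <<'E'
def kside(pt=None):
    from scipy.optimize import least_squares
    if pt is None:
        arm.get_image("side");pt=arm.place_of("side","knob")[0]["point"]
    o,d=ray("side",pt)
    def K(v):
        a,f=v;k=.165*np.array([np.sin(f),-np.sin(a)*np.cos(f),np.cos(a)*np.cos(f)]);return np.r_[RM@k[:2]+G,k[2]+.05]
    r=least_squares(lambda v:(lambda e:e-d*(e@d))(K(v)-o),[0.01,0.01])
    print("kside a,f",np.round(r.x,3),"err mm",round(1e3*np.linalg.norm(r.fun),1),"knob mm",np.round(1e3*RM.T@(K(r.x)[:2]-G),1))
E
python3 -c "
from h import *
kside([255.9,343.7]);kside([261.7,339.6])"
```

```text
kside a,f [-0.266  0.101] err mm 0.0 knob mm [16.6 43.1]
kside a,f [-0.24   0.013] err mm 0.0 knob mm [ 2.1 39.3]
```

```bash
python3 -m inch '0 -0.001 0 0 0; 0 0.014 0 0 0; 0 0.02 -0.03 0 0; 0 0.02 -0.06 0 0; 0 0.02 -0.06 0 0'
python3 -m inch '0.03 -0.02 0 0 0; 0.042 -0.056 0 0 0; 0.042 -0.056 0 0 0; 0.042 -0.056 0.03 0 0; 0.042 -0.056 0.06 0 0'
python3 -m inch '-0.004 0 0 0 0; -0.008 0 0 0 0; -0.012 0 0 0 0; -0.016 0 0 0 0; -0.02 0 0 0 0'
python3 -c "
from h import *
st();kside()"
```

```text
clock: 5.4
position: [0.5939, -0.059, 0.4422]
ee_rot: [1.909, 2.49, 0.004]
force: [1.0, -0.2, -1.0]
width: 0.002
gripper_force: 0.0
clock: 5.9
position: [0.528, -0.0324, 0.3783]
ee_rot: [1.91, 2.493, 0.002]
force: [-0.5, 0.9, -0.2]
width: 0.008
gripper_force: 0.0
clock: 6.4
position: [0.5338, -0.0519, 0.3797]
ee_rot: [1.911, 2.493, 0.002]
force: [0.1, 3.6, 1.1]
width: 0.004
gripper_force: 1.2
t 6.4 tip gate-frame mm [ 0.7 61.4] z 201.7 yaw err deg -0.08 F unit [1.1 3.4 1.1] w 0.004
kside a,f [-0.225  0.001] err mm 0.0 knob mm [ 0.2 36.8]
```

```bash
python3 -m inch '-0.005 0 0 0 0; -0.01 0 0 0 0; -0.015 0 0 0 0; -0.02 0 0 0 0; -0.025 0 0 0 0'
python3 -m inch '-0.005 0 0 0 0; -0.01 0 0 0 0; -0.015 0 0 0 0; -0.02 0 0 0 0; -0.025 0 0 0 0'
python3 -c "
from h import *
st();kside()"
```

```text
clock: 7.0
position: [0.54, -0.0763, 0.3787]
ee_rot: [-1.911, -2.493, 0.0]
force: [0.3, 1.9, 2.4]
width: 0.003
gripper_force: 1.0
clock: 7.5
position: [0.5465, -0.1003, 0.3787]
ee_rot: [-1.911, -2.493, 0.0]
force: [-1.2, 1.6, 0.8]
width: 0.003
gripper_force: 1.0
t 7.5 tip gate-frame mm [ 0.  11.4] z 200.7 yaw err deg -0.08 F unit [-0.8  1.9  0.8] w 0.003
kside a,f [0.059 0.012] err mm 0.0 knob mm [ 1.9 -9.7]
```

```bash
python3 -m inch '-0.005 0 0 0 0; -0.01 0 0 0 0; -0.015 0 0 0 0; -0.019 0 0 0 0; -0.021 0 0 0 0'
python3 -m inch '-0.001 0 0 0 0; -0.002 0 0 0 0; -0.003 0 0 0 0; -0.003 0 0 0 0'
python3 -c "
from h import *
st();kside()"
```

```text
clock: 8.1
position: [0.5518, -0.1207, 0.3786]
ee_rot: [-1.912, -2.493, 0.0]
force: [-0.2, 2.3, -0.8]
width: 0.003
gripper_force: 1.0
clock: 8.5
position: [0.5526, -0.1231, 0.3787]
ee_rot: [-1.911, -2.493, 0.0]
force: [-1.4, 2.4, -1.1]
width: 0.005
gripper_force: 0.9
t 8.5 tip gate-frame mm [  0.  -12.2] z 200.7 yaw err deg -0.08 F unit [-0.7  2.7 -1.1] w 0.005
kside a,f [ 0.21  -0.005] err mm 0.0 knob mm [ -0.8 -34.4]
```

```bash
python3 -m inch '0.014 0 0 0 0; 0.02 0 -0.03 0 0; 0.02 0 -0.06 0 0; 0.02 0 -0.06 0 0; 0.02 -0.03 -0.06 0 0'
python3 -m inch '-0.01 -0.025 0 0 0; -0.044 -0.025 0 0 0; -0.044 -0.025 0 0 0; -0.044 -0.025 0.035 0 0; -0.044 -0.025 0.068 0 0'
python3 -m inch '0 0.004 0 0 0; 0 0.008 0 0 0; 0 0.012 0 0 0; 0 0.016 0 0 0; 0 0.02 0 0 0'
python3 -c "
from h import *
st();kside()"
```

```text
clock: 9.1
position: [0.5206, -0.1094, 0.4393]
ee_rot: [1.904, 2.494, 0.003]
force: [-1.2, 0.5, -0.5]
width: 0.005
gripper_force: 0.0
clock: 9.6
position: [0.506, -0.16, 0.3702]
ee_rot: [1.91, 2.492, 0.002]
force: [1.0, 0.3, -1.2]
width: 0.005
gripper_force: 0.0
clock: 10.1
position: [0.5258, -0.1552, 0.3718]
ee_rot: [1.91, 2.492, 0.002]
force: [-1.1, -0.2, -0.4]
width: 0.009
gripper_force: 0.0
t 10.1 tip gate-frame mm [-33.9 -36.3] z 193.8 yaw err deg -0.06 F unit [-1.1  0.1 -0.4] w 0.009
kside a,f [ 0.234 -0.024] err mm 0.0 knob mm [ -3.9 -38.3]
```

Just at contact; now push forward steadily.

```bash
python3 -m inch '0 0.004 0 0 0; 0 0.008 0 0 0; 0 0.012 0 0 0; 0 0.016 0 0 0; 0 0.02 0 0 0'
python3 -m inch '0 0.004 0 0 0; 0 0.008 0 0 0; 0 0.012 0 0 0; 0 0.016 0 0 0; 0 0.02 0 0 0'
python3 -c "
from h import *
st();kside()"
```

```text
clock: 10.7
position: [0.5446, -0.1502, 0.3707]
ee_rot: [-1.911, -2.493, 0.0]
force: [-1.3, -1.2, 1.5]
width: 0.007
gripper_force: 1.0
clock: 11.2
position: [0.5639, -0.1447, 0.3705]
ee_rot: [-1.911, -2.493, 0.0]
force: [-1.5, -0.4, -0.6]
width: 0.002
gripper_force: 0.8
t 11.2 tip gate-frame mm [  5.2 -36. ] z 192.5 yaw err deg -0.07 F unit [-1.5 -0.  -0.6] w 0.002
kside a,f [0.212 0.196] err mm 0.0 knob mm [ 32.2 -34. ]
```

```bash
python3 -m inch '0 0.002 0 0 0; 0 0.004 0 0 0; 0 0.006 0 0 0; 0 0.006 0 0 0'
python3 -m inch '0 0.001 0 0 0; 0 0.002 0 0 0; 0 0.002 0 0 0'
python3 -c "
from h import *
st();kside()"
```

```text
clock: 11.7
position: [0.5697, -0.1432, 0.3707]
ee_rot: [1.911, 2.494, 0.0]
force: [-2.0, -0.1, 0.0]
width: 0.007
gripper_force: 0.7
clock: 12.0
position: [0.5715, -0.1428, 0.3707]
ee_rot: [1.911, 2.494, 0.0]
force: [-1.2, -0.3, -1.0]
width: 0.007
gripper_force: 0.7
t 12.0 tip gate-frame mm [ 13.2 -36.1] z 192.7 yaw err deg -0.07 F unit [-1.3  0.  -1. ] w 0.007
kside a,f [0.218 0.263] err mm 0.0 knob mm [ 42.9 -34.5]
```

Not home yet, and there is no rise in force. I'll creep on.

```bash
python3 -m inch '0 0.001 0 0 0; 0 0.002 0 0 0; 0 0.002 0 0 0'
python3 -m inch '0 0.001 0 0 0; 0 0.002 0 0 0; 0 0.002 0 0 0' | grep -E "force|posi"
python3 -c "
from h import *
st();kside()"
```

```text
clock: 12.4
position: [0.5735, -0.1423, 0.3707]
ee_rot: [1.911, 2.493, 0.0]
force: [-2.4, -0.5, -0.5]
width: 0.004
gripper_force: 0.7
position: [0.5754, -0.1417, 0.3707]
force: [-1.0, -0.0, 0.5]
gripper_force: 0.7
t 12.7 tip gate-frame mm [ 17.2 -36.2] z 192.7 yaw err deg -0.07 F unit [-1.   0.2  0.5] w 0.004
kside a,f [0.249 0.262] err mm 0.0 knob mm [ 42.7 -39.3]
```

```bash
python3 -m inch '0 0.001 0 0 0; 0 0.001 0 0 0' | grep ^force
python3 -c "from h import *;st()"
python3 -m inch '0 0.001 0 0 0; 0 0.001 0 0 0' | grep ^force
python3 -c "from h import *;st();kside()"
```

```text
force: [-1.9, -0.7, -0.1]
t 13.0 tip gate-frame mm [ 18.1 -36.2] z 192.7 yaw err deg -0.07 F unit [-2.  -0.2 -0.1] w 0.007
force: [-3.0, -0.7, -0.1]
t 13.2 tip gate-frame mm [ 18.9 -36.2] z 192.6 yaw err deg -0.08 F unit [-3.1  0.2 -0.1] w 0.006
kside a,f [0.226 0.26 ] err mm 0.0 knob mm [ 42.4 -35.8]
```

```bash
python3 -m inch '0 0.001 0 0 0; 0 0.001 0 0 0' | grep ^force
python3 -c "from h import *;st()"
python3 -m inch '0 0.001 0 0 0; 0 0.001 0 0 0' | grep ^force
python3 -c "from h import *;st()"
```

```text
force: [-2.8, -2.0, -0.5]
t 13.5 tip gate-frame mm [ 19.8 -36.2] z 192.6 yaw err deg -0.08 F unit [-3.2 -1.2 -0.5] w 0.005
force: [-5.3, -0.7, -0.4]
t 13.7 tip gate-frame mm [ 20.7 -36.2] z 192.5 yaw err deg -0.08 F unit [-5.3  0.7 -0.4] w 0.006
```

```bash
python3 -m inch '0 0.001 0 0 0; 0 0.001 0 0 0' | grep ^force
python3 -c "from h import *;st()"
python3 -m inch '0 0.001 0 0 0; 0 0.001 0 0 0' | grep ^force
python3 -c "from h import *;st()"
```

```text
force: [-4.0, -1.5, -0.6]
t 13.9 tip gate-frame mm [ 21.7 -36.1] z 192.5 yaw err deg -0.08 F unit [-4.3 -0.4 -0.6] w 0.003
force: [-6.4, -0.8, -1.5]
t 14.1 tip gate-frame mm [ 22.4 -36.2] z 192.4 yaw err deg -0.09 F unit [-6.4  0.9 -1.5] w 0.006
```

The force is rising steadily to 6 N, so the lever is at its stop. I'll back off upward and check.

```bash
python3 -m inch '0 -0.02 0 0 0; 0 -0.035 -0.02 0 0; 0 -0.045 -0.06 0 0; 0 -0.09 -0.08 0 0; 0 -0.13 -0.09 0 0' | grep ^force
python3 -m inch '0.04 0 0 0 0; 0.085 0 0 0 0; 0.13 0 0 0 0; 0.175 0 0 0 0; 0.22 0 0 0 0' | grep ^force
python3 - <<'E'
from h import *
st();kside();knob()
a=arm.get_image("side")[150:450,230:530,::-1];b=arm.get_image("top")[100:400,250:550,::-1]
cv2.imwrite("pics/b2.png",cv2.resize(np.hstack([a,b]),(800,400),interpolation=2))
E
```

```text
force: [-1.0, -0.2, 0.8]
force: [0.6, 0.7, 0.3]
t 15.1 tip gate-frame mm [-105.6  186.1] z 283.8 yaw err deg -0.08 F unit [0.8 0.5 0.3] w 0.003
kside a,f [0.221 0.245] err mm 0.0 knob mm [ 40.1 -35.1]
side [409.9 493.2] 0.69
top [207.1 412.2] 0.94
knob gate mm [ 137.3 -158.1] z -151.5 res [45.4 45.4] f 0.983 a 1.281
```

View pics/b2.png

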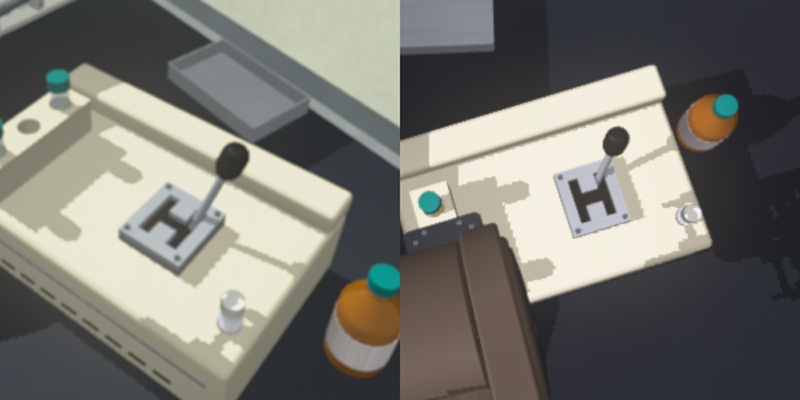

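The lever stands in the third slot and the bystanders are upright. I'll verify f using both cameras.

```bash
python3 - <<'E'
from h import *
from scipy.optimize import least_squares
obs=[]
for c in("side","top"):
    arm.get_image(c)
    for m in(arm.silhouettes,arm.place_of):
        d=m(c,"knob");print(c,m.__name__,[(np.round(x["point"],1).tolist(),round(x["conf"],2)) for x in d[:2]])
    im=arm.get_image(c)
    # dark-blob knob centroid near expectation
    f,a=.29,.22;k=.165*np.array([np.sin(f),-np.sin(a)*np.cos(f),np.cos(a)*np.cos(f)]);X=np.r_[RM@k[:2]+G,k[2]+.05]
    u=proj(c,X)[0];print("expected row,col at home",u[::-1])
    for f in(.25,.27,.29):
        k=.165*np.array([np.sin(f),-np.sin(a)*np.cos(f),np.cos(a)*np.cos(f)]);print(f,proj(c,np.r_[RM@k[:2]+G,k[2]+.05])[0][::-1])
    w=np.round(u).astype(int);z=im.copy()[:,:,::-1]
    z[w[1],w[0]]=(0,0,255);cv2.imwrite(f"pics/k_{c}.png",cv2.resize(z[w[1]-30:w[1]+30,w[0]-30:w[0]+30],(400,400),interpolation=0))
cv2.imwrite("pics/k.png",np.hstack([cv2.imread("pics/k_side.png"),cv2.imread("pics/k_top.png")]))
E
```

```text
side call [([384.9, 399.5], 0.69), ([278.9, 397.4], 0.58)]
side call [([270.7, 401.2], 0.83)]
expected row,col at home [270.22572993 402.32653221]
0.25 [272.02477379 400.17601907]
0.27 [271.10443177 401.26524496]
0.29 [270.22572993 402.32653221]
top call [([210.5, 407.1], 0.86)]
top call [([206.6, 410.4], 0.82)]
expected row,col at home [206.49073526 410.43625834]
0.25 [209.7845254  412.06358446]
0.27 [208.12396289 411.25374618]
0.29 [206.49073526 410.43625834]
```

View pics/k.png

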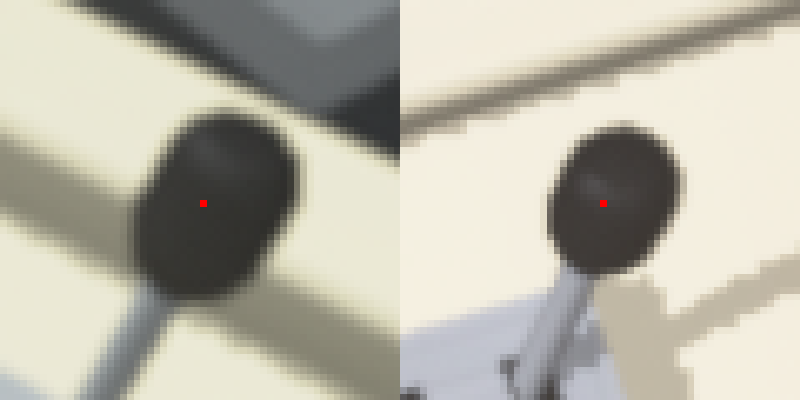

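Both cameras agree with f ≈ 0.27–0.29. To be sure it is home, I'll press once more with the stiff side of the fingers by rolling the hand 90°.

```bash
python3 -m inch '0 0 0 -0.14 0; 0 0 0 -0.28 0; 0 0 0 -0.42 0; 0 0 0 -0.56 0; 0 0 0 -0.7 0' | grep ^force
python3 -m inch '0 0 0 -0.14 0; 0 0 0 -0.28 0; 0 0 0 -0.42 0; 0 0 0 -0.56 0; 0 0 0 -0.7 0' | grep ^force
python3 -m inch '0 0 0 -0.1 0; 0 0 0 -0.171 0; 0 0 0 -0.171 0' | grep ^force
python3 -m inch '-0.02 -0.04 0 0 0; -0.04 -0.085 0 0 0; -0.06 -0.13 0 0 0; -0.08 -0.175 0 0 0; -0.1 -0.22 0 0 0' | grep ^force
python3 -m inch '0 0 0 0 0; 0 0 0.045 0 0; 0 0 0.09 0 0; 0 0 0.09 0 0' | grep ^force
python3 -c "from h import *;st()"
```

```text
force: [0.0, -0.5, 0.4]
force: [-1.2, 0.2, 0.5]
force: [0.3, -0.2, -0.3]
force: [0.3, 0.3, 1.1]
force: [-0.1, 1.8, -0.7]
t 18.1 tip gate-frame mm [ -9.9 -33.5] z 187.8 yaw err deg 89.85 F unit [ 0.3  1.7 -0.7] w 0.003
```

```bash
python3 -m inch '-0.008 0 0 0 0; -0.016 0 0 0 0; -0.022 0 0 0 0; -0.026 0 0 0 0; -0.029 0 0 0 0' | grep ^force
python3 -c "from h import *;st()"
for i in 1; do :; done
python3 -m inch '-0.002 0 0 0 0; -0.004 0 0 0 0; -0.004 0 0 0 0' | grep ^force
python3 -c "from h import *;st()"
```

```text
force: [-1.4, -1.0, 0.5]
t 18.6 tip gate-frame mm [ 22.9 -36.2] z 193.5 yaw err deg 89.95 F unit [-1.6 -0.6  0.5] w 0.006
force: [-4.7, -0.6, 3.1]
t 18.9 tip gate-frame mm [ 25.4 -36.3] z 192.7 yaw err deg 89.91 F unit [-4.7  0.6  3.1] w 0.002
```

```bash
python3 -m inch '-0.001 0 0 0 0; -0.001 0 0 0 0' | grep ^force
python3 -m inch '-0.001 0 0 0 0; -0.001 0 0 0 0' | grep ^force
python3 -m inch '-0.001 0 0 0 0; -0.001 0 0 0 0' | grep ^force
python3 -c "from h import *;st()"
```

```text
force: [-4.9, -0.5, 1.6]
force: [-5.3, -1.6, 1.8]
force: [-6.7, -1.9, 1.1]
t 19.5 tip gate-frame mm [ 27.7 -36.2] z 192.3 yaw err deg 89.89 F unit [-6.9 -0.1  1.1] w 0.006
```

```bash
python3 -m inch '-0.001 0 0 0 0; -0.002 0 0 0 0; -0.002 0 0 0 0' | grep ^force
python3 -c "from h import *;st()"
python3 -m inch '-0.001 0 0 0 0; -0.002 0 0 0 0; -0.002 0 0 0 0' | grep ^force
python3 -c "from h import *;st();kside()"
```

```text
force: [-7.7, -1.8, 1.3]
t 19.8 tip gate-frame mm [ 29.1 -36.1] z 192.0 yaw err deg 89.88 F unit [-7.9  0.3  1.3] w 0.004
force: [-8.9, -2.6, 1.2]
t 20.1 tip gate-frame mm [ 30.4 -36. ] z 191.7 yaw err deg 89.87 F unit [-9.2 -0.1  1.2] w 0.006
kside a,f [0.227 0.345] err mm 0.0 knob mm [ 55.9 -35. ]
```

At 9 N, well over the 2 N it takes to move the lever, it is home. Retreating.

```bash
python3 -m inch '0.02 0 0 0 0; 0.035 0 -0.02 0 0; 0.045 0 -0.06 0 0; 0.09 0 -0.08 0 0; 0.13 0 -0.09 0 0' | grep ^force
python3 -m inch '0 0.04 0 0 0; 0 0.085 0 0 0; 0 0.13 0 0 0; 0 0.175 0 0 0; 0 0.22 0 0 0' | grep ^force
python3 -m inch '0 0 0 0 0; 0 0 0 0 0; 0 0 0 0 0' | grep ^force
python3 - <<'E'
from h import *
st();kside()
arm.get_image("top");d=arm.place_of("top","knob");print([(x["point"],x["conf"]) for x in d[:2]])
a=arm.get_image("side")[150:450,230:530,::-1];b=arm.get_image("top")[100:400,250:550,::-1]
cv2.imwrite("pics/b3.png",cv2.resize(np.hstack([a,b]),(800,400),interpolation=2))
E
```

```text
force: [-0.1, 0.3, -0.7]
force: [0.6, 0.9, -0.6]
force: [0.2, -0.1, 0.3]
t 21.5 tip gate-frame mm [-96.3 183.1] z 283.0 yaw err deg 89.86 F unit [ 0.2 -0.1  0.3] w 0.003
kside a,f [0.209 0.295] err mm 0.0 knob mm [ 48.  -32.8]
[([209.0, 410.6], 0.79)]
```

View pics/b3.png

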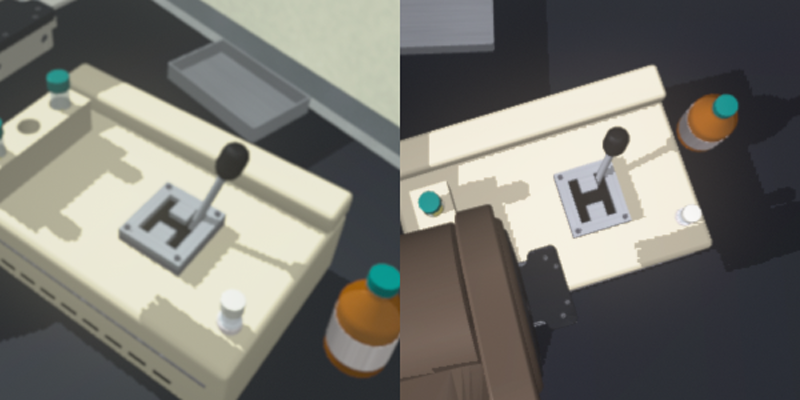

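The knob hasn't moved from the first push (same pixels), which confirms the stop. The hand is clear and everything is standing.

```bash
python3 -c "from cell import arm;print(arm.sign_off())"
```

```text
the job is handed in; nothing more can be done
None
```

The lever is in the third slot, pressed against its forward stop at about 9 N. The hand is clear, the tubes, vial and bottle in view were still standing, and I handed the job in at about 22 s.

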